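Load a resin block into the bench analyser's sample slide

TASK

Pull the analyser's red knob until the sample slide clicks at the end of its travel. Lay the amber resin block flat in the nest on the slide with its polished, sherd-bearing face up, let go of it, then push the knob to bring the slide fully home with the block in it. Leave the blue block standing in the rail and do not disturb the vials and the dish.

Things in the scene. Friction and masses are not known exactly. Their poses are not given: they have to be found in the camera images.
- analyser: white bench analyser, fixed to the table. Origin: on the table under the centre of its measuring head; its x axis points away from the operator, along the slide, z up. The head covers x -50 to +60 mm, y -53 to +53 mm, is 72 mm high and has a tunnel 78 mm wide whose roof is 48 mm above the table. A dark foot plate 12 mm high and 100 mm wide reaches forward to x -175 mm.
- carriage (a joint): travel of the sample slide in m: 0 fully home under the head, 0.110 fully out towards the operator (along the analyser's -x). A spring detent holds it at both ends; about 10 N gets it over, and it clicks into place over the last 3.5 mm at either end.
- knob (a point): centre of the slide's red knob: a disc of 26 mm diameter and 22 mm length, its axis along the analyser's x, 32 mm above the table. A stem 10 mm thick and 32 mm long joins it to the slide's grey front flange (76 mm wide, top 44 mm above the table). Moves with the slide; at home it is 96 mm in front of the analyser's origin, 46 mm in front of the head.
- nest (a point): centre of the nest's floor on the steel slide (92 x 70 mm), 22 mm above the table; axes as the analyser's. The block lies here flat, its 60 mm along x, its 44 mm along y. Black strips 6 mm high at the four corners bound a seat of 70 x 54 mm; the middle 50 mm of each long side is open for the fingers. Moves with the slide: at home under the head, when out 110 mm in front of the analyser's origin.
- rail: wooden drying rail, fixed to the table, 64 (x) x 180 (y) mm, with one slot along its y axis, 19.6 mm wide, its floor 6 mm and its lips 18 mm above the table. The two blocks stand in it side by side, 42 mm to either side of the middle; either may be on either side. Origin: under its centre, on the table.
- amber_block: amber resin block, 16 (x) x 60 (y) x 44 (z) mm, 55 g, standing on its 16 x 60 mm edge in the rail. Origin: centre of that edge. Its x axis points out of the polished face (white, with red-brown sherd sections set in it), which looks towards the robot at the start; lying face up, x points up.
- amber_mid (a point): centre of the amber block, 22 mm from its origin along its z axis; 8 mm above the nest's floor when it lies in the nest.
- blue_block: blue resin block of the same size and frame; it stays standing in the rail.
- petri_a: clear petri dish with fragments, 66 mm across, 13 mm high, bystander. Origin: centre of its underside.
- vial_a: glass vial with pale cap, 24 mm across, 58 mm high, bystander. Origin: centre of its underside.
- vial_c: glass vial with red cap, 29 mm across, 72 mm high, bystander. Origin: centre of its underside.
Things that resemble listed ones, but are neither listed nor needed, are in the scene too. What is shaped like the amber_block but green is not meant.

How it is judged:
On the way, in this order (a step that is already met when the one before it is completed fails the run):
1. the empty slide is pulled out to its outer detent (value of joint carriage above 0.1075 m), for 0.2 s.
2. with the slide out, the amber block lies flat in the nest, polished face up, released (value of joint carriage above 0.1 m and angle between amber_block's own x axis and vertical below 0.1 rad and z of amber_mid in the frame of nest between 0.0055 and 0.0105 m and horizontal distance between amber_mid and nest below 0.01 m and contact force between the fingers and amber_block below 0.1 N), for 0.2 s.
At the end, for the whole second after the job is handed in: The slide is home to within 2.5 mm, and the amber block lies flat (within 0.1 rad) and at rest on the nest's floor between the corner strips, centred within 10 mm, polished face up (value of joint carriage below 0.0025 m and angle between amber_block's own x axis and vertical below 0.1 rad and z of amber_mid in the frame of nest between 0.0055 and 0.0105 m and horizontal distance between amber_mid and nest below 0.01 m and linear speed of amber_block below 0.02 m/s); the robot touches nothing.
It fails at once if the blue block is knocked over, or shifted by more than 15 mm (distance of blue_block from where it was at the start of the episode above 0.015 m or angle between blue_block's own z axis and vertical above 0.35 rad).
It fails at once if a vial or the dish is shifted by more than 20 mm (distance of any of vial_a, vial_c, petri_a from where it was at the start of the episode above 0.02 m).
It also fails if it takes over 72 s, if anything falls off the work surface, if the arm or the gripper's body presses on something with over 40 N, if the wrist force passes 120 N, or if a joint passes its speed limit or range.

ROBOT

A 6-joint arm with a two-finger parallel gripper is mounted at the origin on a cart in front of the work surface, level with it; the furniture and walls round the work are solid. World frame = base frame: x ahead of the robot, y to its left, z up, the work surface at z = 0. Lengths are in m, angles in rad, forces in N, time in s.
With the tool pointing down it reaches from about 0.375 to 0.9 m from the base axis. Payload 3.1 kg.
Tool frame: the origin (TCP) lies midway between the tips of the shut fingers; the grasp point (between the pads) lies 19 mm behind it; x points along the fingers, z is the direction in which the jaws open and shut, and the axes are right-handed (so a half turn about x gives the same grasp; the last joint's range is limited). The gripper opens to 85 mm and grips with 20 to 120 N. Pads are 22 mm wide; open, the fingers measure 114 mm over their backs; the gripper's body (76 mm by 85 mm) begins 54 mm behind the grasp point. The pads swing forward as they close: fully open they stand 13 mm farther back than shut.
Start: joints at [0.969, 0.527, 1.433, -0, 1.181, -0.178], TCP at [0.257, 0.57, 0.211] pointing down, gripper open.
Joint ranges: [-3.08, 3.08], [-0.75, 2.2], [0.22, 2.44], [-1.43, 4.57], [0, 2.65], [-2.85, 2.85]. Speed limits (rad/s): [2.79, 2.79, 3.14, 3.14, 3.14, 3.14].

INTERFACE

Orientations are given as a unit quaternion [x, y, z, w].
In Python, from station import status, snapshot, camera_params, ticket gives the robot as it stands.
- The arm moves only by the tool arm_command, never from a script. Its argument "series" is a list that holds one entry, the list of rows, each a list of 4 numbers: the shift along the tool's x, y, z in mm, then the turn about the tool's x in rad. A call has 1 to 10 rows; each row shifts and turns the commanded pose from where the row before left it, along the tool's axes as they then stand; what a row does not reach is not made up. A row lasts 1/10 s, in which the tool goes at most 50 mm and 8.59 degrees, less where a joint would pass 70% of its speed; a pose out of reach is approached as far as the arm can. A call is refused whole if a number of a shift passes 50 or a number of a turn 0.15, either way. A call with a gripper value outside its range is refused whole. "jaw" is the opening in per cent of the stroke, from 0 (shut) to 100 (fully open), set as the call begins (left out, the last holds). The fingers move at their own pace and stop on an object; "force" is the grip in N (left out, the last holds). Time passes only in rows, so rows that do not move let the fingers close. It gives the time, the measured TCP pose, the force and the opening at its end, in the units of the state.
- status.sense(): the state, without advancing time (a new reading comes with each control period).
- snapshot(name): name is "side" or "top"; returns the picture (400x640x3 uint8, red, green, blue); there is no depth.
- camera_params(name): a dict with "fovy" (degrees; the focal length in pixels is half the picture's height over the tangent of half this angle, whatever the lens; pixels are square), "cx", "cy" (the principal point, pixels), "extrinsics" (4x4, takes a point from camera to world coordinates). Camera axes: x right, y down, z forward; pixel columns grow to the right and rows downward; lengths in m; the calibration is good to about 2 mm. A picture is of the moment at which its call begins. camera_params takes no time and is no camera call.
- ticket.sign_off(): hands the job in, once; it reports no verdict.
The state is a dict: "t": time; "q": joint angles; "qd": joint speeds; "tau": joint torques, N m; "tcp_pos": TCP position; "tool_rot": TCP orientation; "force": force on the tool from outside, world axes, zero at the start; "ft_torque": the same for the moment, N m; "finger_gap": opening from 0.0 (shut) to 1.0 (fully open).
Only numpy, scipy, OpenCV 4.12 (cv2) and the standard library are available. Lean on these libraries where they do the work, as an engineer would, in place of code of your own. Each camera call takes 0.05 s, during which the arm holds its last target. There are 200 camera calls.

## Working session

There is one attempt and no reset: what is moved stays moved. The work goes in short steps, Python scripts to look and compute and a tool call to move; the robot and the scene stay as the last step left them, time stands still between calls to the robot, and variables do not carry over. Pictures are saved under pics/ and viewed, about 8 in all and at most 12, crops included, and the job is handed in when it is done.

Besides the shell and the picture viewer there is one more tool, called after "Call:" as a command line: name --argument value ..., lists and objects as JSON in quotes. arm_command: Moves the arm, as the interface text tells. Its arguments: {"type":"object","properties":{"series":{"type":"array"},"jaw":{"type":"number"},"force":{"type":"number"}},"required":["series"]}

```bash
mkdir -p pics; ls; python3 - <<'E'
from station import status, snapshot, camera_params
import cv2
s=status.sense(); print({k:s[k] for k in('t','q','tcp_pos','tool_rot','force','finger_gap')})
for n in('top','side'):
    p=camera_params(n); print(n,p)
    cv2.imwrite(f'pics/{n}0.png',cv2.cvtColor(snapshot(n),cv2.COLOR_RGB2BGR))
E
```

```text
pics
{'t': 0.0, 'q': array([ 9.68512963e-01,  5.28423485e-01,  1.43388375e+00,  6.40432160e-06,
        1.18139546e+00, -1.78495902e-01]), 'tcp_pos': array([0.25654985, 0.56910107, 0.20976578]), 'tool_rot': array([-0.38394558,  0.59466253,  0.38337529,  0.59328379]), 'force': array([ 0.7382426,  0.1986536, -0.2652302]), 'finger_gap': 1.0014603813767429}
top {'fovy': 57.89225195129054, 'cx': 315.5371040211624, 'cy': 201.11610546341024, 'extrinsics': array([[ 0.12532095, -0.96579491,  0.22701288,  0.40809484],
       [-0.99211225, -0.12264538,  0.02591117,  0.16550972],
       [ 0.00281721, -0.22846947, -0.973547  ,  0.88890281],
       [ 0.        ,  0.        ,  0.        ,  1.        ]])}
side {'fovy': 56.16562158967349, 'cx': 317.8712765155486, 'cy': 199.26480125999888, 'extrinsics': array([[ 0.99749475, -0.04216795,  0.05679863,  0.54213982],
       [-0.07036727, -0.67383308,  0.73552527, -0.45145953],
       [ 0.0072572 , -0.73767936, -0.67511221,  0.63359422],
       [ 0.        ,  0.        ,  0.        ,  1.        ]])}
```

View pics/top0.png

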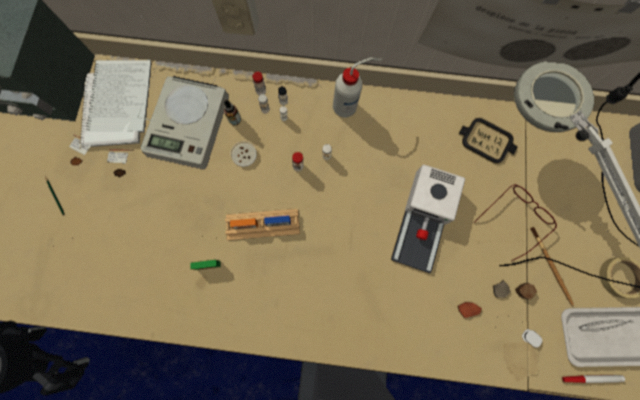

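View pics/side0.png

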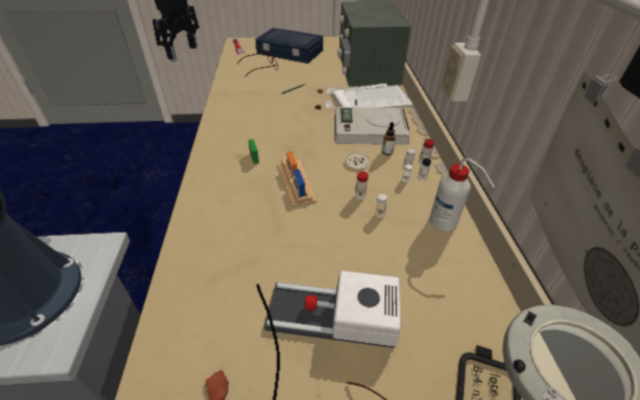

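The top view shows the analyser (head ~(437,193), knob ~(423,234)) and the rail with an amber block (~(243,223)) and a blue block (~(278,221)). A green look-alike at (205,265) is excluded by colour, so amber (243,223) fits because it stands in the rail. The vials are at (297,158) and (326,150), the dish at (244,154). Next I'll measure and confirm in one enlarged crop.

```bash
cat > h.py <<'E'
import numpy as np, cv2
from station import status, snapshot, camera_params
from scipy.spatial.transform import Rotation as R
P={n:camera_params(n) for n in('top','side')}
def f(n): return 200/np.tan(np.radians(P[n]['fovy'])/2)
def ray(n,uv):
    p=P[n];E=np.array(p['extrinsics']);d=np.array([(uv[0]-p['cx'])/f(n),(uv[1]-p['cy'])/f(n),1.])
    return E[:3,3],E[:3,:3]@d
def plane(n,uv,z):
    o,d=ray(n,uv); return o+d*(z-o[2])/d[2]
def tri(a,b):
    (o1,d1),(o2,d2)=ray('top',a),ray('side',b)
    s=np.linalg.lstsq(np.c_[d1,-d2],o2-o1,rcond=None)[0]
    p,q=o1+s[0]*d1,o2+s[1]*d2; return (p+q)/2,np.linalg.norm(p-q)
def proj(n,X):
    p=P[n];E=np.array(p['extrinsics']);c=E[:3,:3].T@(np.array(X)-E[:3,3])
    return np.array([p['cx']+f(n)*c[0]/c[2],p['cy']+f(n)*c[1]/c[2]])
def blobs(img,lo,hi,box):
    h=cv2.cvtColor(img,cv2.COLOR_RGB2HSV);m=cv2.inRange(h,np.array(lo),np.array(hi))
    k=np.zeros_like(m);x0,y0,x1,y1=box;k[y0:y1,x0:x1]=255;m&=k
    cs=cv2.findContours(m,cv2.RETR_EXTERNAL,cv2.CHAIN_APPROX_NONE)[0]
    return sorted([c for c in cs if cv2.contourArea(c)>8],key=cv2.contourArea,reverse=True)
E
python3 - <<'E'
from h import *
np.set_printoptions(precision=4,suppress=True)
I={n:cv2.cvtColor(cv2.imread(f'pics/{n}0.png'),cv2.COLOR_BGR2RGB) for n in P}
rng={'amber':([5,180,120],[14,255,255]),'blue':([105,120,60],[125,255,255]),'red':([0,190,90],[4,255,255])}
box={'top':{'amber':(220,200,305,245),'blue':(220,200,305,245),'red':(400,215,445,255)},'side':{'amber':(275,145,320,210),'blue':(275,145,320,210),'red':(295,285,330,320)}}
for n in P:
  for k in rng:
    for c in blobs(I[n],*rng[k],box[n][k])[:2]:
      r=cv2.minAreaRect(c);print(n,k,cv2.contourArea(c),np.round(r[0],1),np.round(r[1],1),r[2],cv2.boundingRect(c))
a=cv2.resize(I['top'][195:250,215:310],None,fx=8,fy=8,interpolation=cv2.INTER_CUBIC)[:, :760]
b=cv2.resize(I['top'][160:280,385:475],None,fx=4.9,fy=4.9,interpolation=cv2.INTER_CUBIC)
cv2.imwrite('pics/cropA.png',a[:,:,::-1]);cv2.imwrite('pics/cropB.png',b[:,:,::-1])
c=cv2.resize(I['side'][265:350,260:410],None,fx=5.2,fy=5.2,interpolation=cv2.INTER_CUBIC)
cv2.imwrite('pics/cropC.png',c[:,:,::-1])
E
```

```text
top amber 120.0 [242.5 222.2] [ 6.  25.3] 84.80557250976562 (230, 219, 26, 8)
top blue 102.5 [277.  219.5] [ 5.3 24.3] 84.80557250976562 (265, 216, 25, 8)
top red 62.0 [421.9 234.1] [10.   7.6] 11.309932708740234 (417, 230, 11, 9)
side amber 48.5 [291.9 159.9] [16.2  4.6] 72.89727020263672 (288, 152, 8, 17)
side blue 89.5 [300.  182.1] [25.9  5.9] 76.60750579833984 (295, 170, 10, 26)
side red 109.0 [311.  302.5] [13. 10.] 90.0 (306, 296, 11, 14)
```

View pics/cropA.png

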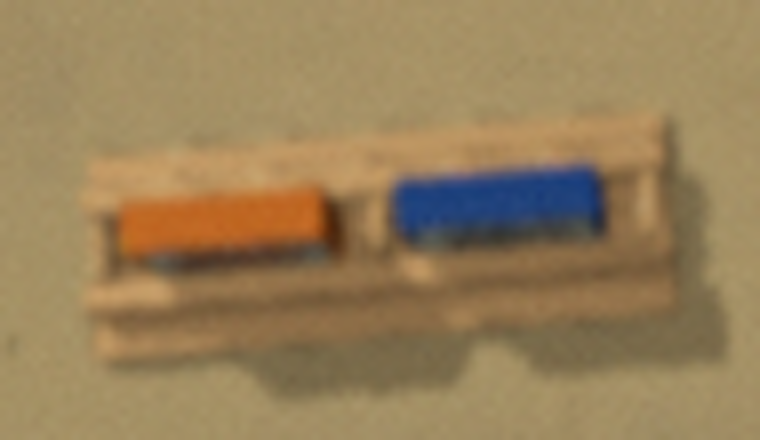

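View pics/cropB.png

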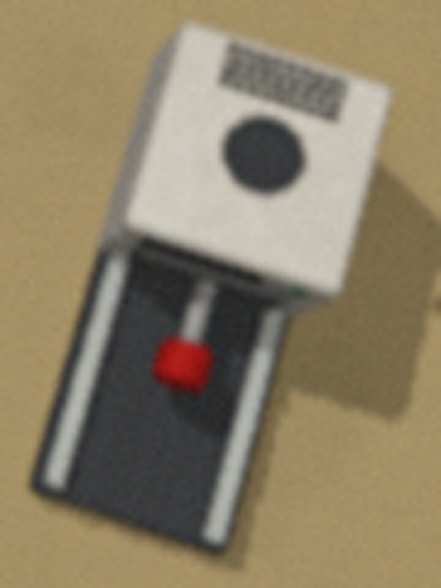

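Crop A confirms amber (left, px ~(243,222)) with the pale polished face towards the robot; blue is to its right. Crop B shows the head-top corners and foot-plate front corners clearly.

```bash
python3 - <<'E'
from h import *
np.set_printoptions(precision=4,suppress=True)
cb=lambda x,y:(385+(x+.5)/4.9-.5,160+(y+.5)/4.9-.5)
H=np.array([plane('top',cb(*p),.072)[:2] for p in[(190,25),(390,90),(340,297),(128,222)]]) # BL BR FR FL
F=np.array([plane('top',cb(*p),.012)[:2] for p in[(35,487),(220,550)]])
K=plane('top',cb(183,364),.040)
print('head',H,'foot',F,'K',K)
print('sizes',[np.linalg.norm(H[i]-H[i-1]) for i in range(4)],np.linalg.norm(F[0]-F[1]))
hd=(H[0]+H[1]-H[2]-H[3])/2; y=F[0]-F[1]
print('yaw from head',np.degrees(np.arctan2(hd[1],hd[0])),'foot',np.degrees(np.arctan2(-y[0],y[1])),'head y',np.degrees(np.arctan2(-(H[0]+H[3]-H[1]-H[2])[0],(H[0]+H[3]-H[1]-H[2])[1])))
ax=H.mean(0)-F.mean(0); print('head-foot',np.degrees(np.arctan2(ax[1],ax[0])),np.linalg.norm(ax),'expect .180')
print('knob tri',tri((421.9,234.1),(311,302.5)))
for n,uv in(('amber',(242.5,222.2)),('blue',(277,219.5))):print(n,plane('top',uv,.05))
ca=lambda x,y:(215+(x+.5)/8-.5,195+(y+.5)/8-.5)
A=np.array([plane('top',ca(*p),.05)[:2] for p in[(120,203),(322,188),(330,242),(122,252)]]);B=np.array([plane('top',ca(*p),.05)[:2] for p in[(395,180),(598,168),(603,225),(398,237)]])
print('A',A,A.mean(0),'B',B,B.mean(0))
Rl=np.array([plane('top',ca(*p),.018)[:2] for p in[(88,160),(660,120)]]);print('rail back',Rl)
d=A.mean(0)-B.mean(0);print('rail yaw',np.degrees(np.arctan2(-d[0],d[1])),np.linalg.norm(d));d=Rl[0]-Rl[1];print(np.degrees(np.arctan2(-d[0],d[1])),np.linalg.norm(d))
for n,uv,z in(('vial_red',(297,158),.06),('vialpale',(326,150),.058),('petri',(244,154),.01)):print(n,plane('top',uv,z))
s=status.sense();r=R.from_quat(s['tool_rot']).as_matrix();print(r)
E
```

```text
head [[ 0.7192 -0.0561]
 [ 0.6984 -0.1536]
 [ 0.5939 -0.1335]
 [ 0.6174 -0.0326]] foot [[ 0.494  -0.0106]
 [ 0.475  -0.1023]] K [ 0.5588 -0.0713  0.04  ]
sizes [np.float64(0.10442227196769875), np.float64(0.09967393393460507), np.float64(0.10634580907710522), np.float64(0.10361188807539011)] 0.09363181734384647
yaw from head -11.903980738644364 foot -11.696109694108866 head y -12.5685837204401
head-foot -12.23444036998664 0.17676893971986093 expect .180
knob tri (array([ 0.5602, -0.0736,  0.0313]), np.float64(0.0007718739553150073))
amber [0.5316 0.3517 0.05  ]
blue [0.5482 0.2723 0.05  ]
A [[0.5331 0.3828]
 [0.545  0.3246]
 [0.5294 0.3197]
 [0.5188 0.3796]] [0.5316 0.3517] B [[0.5501 0.3037]
 [0.5612 0.2449]
 [0.5445 0.241 ]
 [0.5334 0.3001]] [0.5473 0.2724]
rail back [[0.5498 0.4032]
 [0.5843 0.2311]]
rail yaw 11.196802020661025 0.08079592807283054
11.32322337786871 0.1755073758459672
vial_red [0.7021 0.2456 0.06  ]
vialpale [0.7322 0.1783 0.058 ]
petri [0.7134 0.3872 0.01  ]
[[-0.0011 -0.9115  0.4112]
 [-0.0016  0.4112  0.9115]
 [-1.      0.0004 -0.0019]]
```

```bash
cat >> h.py <<'E'
def plan(xyz,yaw_deg=None):
    s=status.sense();r=R.from_quat(s['tool_rot']).as_matrix();p=s['tcp_pos']
    yaw=np.arctan2(r[1,2],r[0,2]);turn=0
    if yaw_deg is not None:
        d=(np.radians(yaw_deg)-yaw+np.pi/2)%np.pi-np.pi/2;turn=-d
    r2=r@R.from_rotvec([turn,0,0]).as_matrix();dw=(np.array(xyz)-p)*1000
    print('t',round(s['t'],2),'tcp',np.round(p,4),'yaw',round(np.degrees(yaw),2),'q6',round(s['q'][5],2),'F',np.round(s['force'],1),'gap',round(s['finger_gap'],3))
    print('turn',round(turn,3),'then shift',np.round(r2.T@dw,1),'| shift before turn',np.round(r.T@dw,1))
E
python3 -c "
from h import *
plan((.5602,-.0735,.11),77.8)"
```

```text
t 0.1 tcp [0.2566 0.5691 0.2098] yaw 65.72 q6 -0.18 F [ 0.1 -1.1 -0.2] gap 1.001
turn -0.211 then shift [ 100.5 -432.6 -563.8] | shift before turn [ 100.5 -541.1 -460.7]
```

Call:
arm_command --series '[[[0, 0, 0, -0.105], [0, 0, 0, -0.106], [0, -28, -37, 0], [0, -28, -37, 0], [0, -28, -37, 0], [0, -28, -37, 0], [0, -28, -37, 0], [0, -28, -37, 0], [0, -28, -37, 0], [0, -28, -37, 0]]]' --jaw 65 --force 80

```text
t: 1.1
tcp_pos: [0.4136, 0.2313, 0.2106]
tool_rot: [-0.444, 0.55, 0.444, 0.55]
force: [0.9, 0.8, -1.0]
finger_gap: 0.651
```

Call:
arm_command --series '[[[10, -28, -37, 0], [10, -28, -37, 0], [10, -28, -37, 0], [10, -28, -37, 0], [10, -28, -37, 0], [10, -28, -37, 0], [20, -28, -37, 0], [20, -12, -9, 0], [0, 0, 0, 0], [0, 0, 0, 0]]]'

```text
t: 2.1
tcp_pos: [0.5588, -0.072, 0.1102]
tool_rot: [-0.443, 0.551, 0.445, 0.55]
force: [0.3, -0.7, 0.3]
finger_gap: 0.649
```

```bash
python3 -c "
from h import *
plan((.5602,-.0735,.018),77.8)"
```

```text
t 2.1 tcp [ 0.5588 -0.072   0.1102] yaw 77.77 q6 -1.68 F [ 0.3 -0.7  0.3] gap 0.649
turn -0.001 then shift [92.2 -1.9 -1.2] | shift before turn [92.2 -1.9 -1.2]
```

Call:
arm_command --series '[[[25, -2, -1, 0], [25, 0, 0, 0], [20, 0, 0, 0], [12, 0, 0, 0], [10, 0, 0, 0], [0, 0, 0, 0]]]'

```text
t: 2.7
tcp_pos: [0.5611, -0.0729, 0.0185]
tool_rot: [-0.444, 0.55, 0.445, 0.55]
force: [0.3, 0.2, -0.0]
finger_gap: 0.654
```

Call:
arm_command --series '[[[0, 0, 0, 0], [0, 0, 0, 0], [0, 0, 0, 0], [0, 0, 0, 0], [0, 0, 0, 0], [0, 0, 0, 0]]]' --jaw 0 --force 80

```text
t: 3.3
tcp_pos: [0.5646, -0.0747, 0.0236]
tool_rot: [-0.446, 0.549, 0.442, 0.552]
force: [-3.3, 0.7, 23.9]
finger_gap: -0.0
```

```bash
python3 -c "
from h import *
plan((.4517,-.0503,.018),77.8)"
```

```text
t 3.3 tcp [ 0.5646 -0.0747  0.0236] yaw 77.8 q6 -1.69 F [-3.3  0.7 23.9] gap -0.0
turn 0.0 then shift [  4.7 115.5   0. ] | shift before turn [  4.7 115.5   0. ]
```

```bash
python3 - <<'E'
from h import *
a=snapshot('top')[170:270,370:470];b=snapshot('side')[255:355,255:355]
cv2.imwrite('pics/k1.png',cv2.resize(np.hstack([a,b]),None,fx=4,fy=4,interpolation=cv2.INTER_CUBIC)[:,:,::-1])
E
```

```text
(no output)
```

View pics/k1.png

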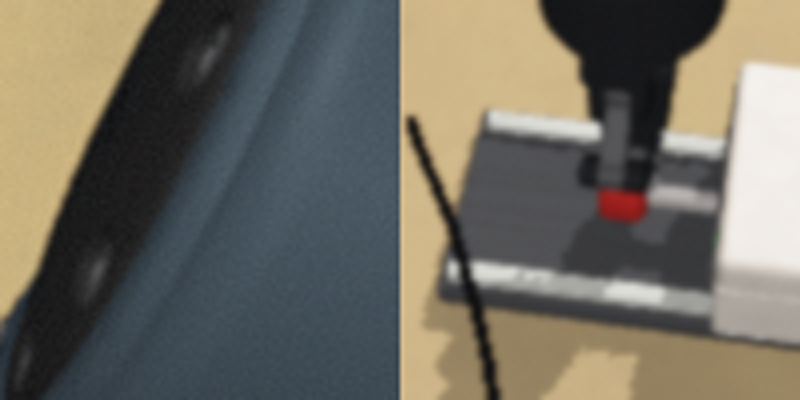

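```bash
python3 - <<'E'
from h import *
s=status.sense();I=snapshot('side')
for X in (s['tcp_pos'],(.5602,-.0735,.032),(.5602,-.0735,.045),(.5602,-.0735,.019)): print(X,proj('side',X),(proj('side',X)-255)*4)
for c in blobs(I,[0,190,60],[4,255,255],(295,285,330,325)):
    print(cv2.boundingRect(c))
print(s['q'])
E
```

```text
[ 0.56456451 -0.07473115  0.02362685] [313.21815163 305.26037475] [232.87260652 201.04149901]
(0.5602, -0.0735, 0.032) [310.7883499  302.30085807] [223.15339958 189.20343227]
(0.5602, -0.0735, 0.045) [310.74872861 298.32337718] [222.99491445 173.29350874]
(0.5602, -0.0735, 0.019) [310.82696898 306.17773093] [223.30787593 204.71092373]
(306, 303, 10, 7)
[-3.27811111e-01  7.26393121e-01  1.71376293e+00  1.08428570e-04
  6.93814077e-01 -1.68580111e+00]
```

The side view shows the fingers shut and hiding the knob's upper half: they did not grip. I'll open, lift and look at the finger geometry.

Call:
arm_command --series '[[[0, 0, 0, 0], [0, 0, 0, 0], [0, 0, 0, 0], [0, 0, 0, 0], [-20, 0, 0, 0], [-20, 0, 0, 0], [-20, 0, 0, 0], [0, 0, 0, 0], [0, 0, 0, 0]]]' --jaw 65

```text
t: 4.35
tcp_pos: [0.5614, -0.0737, 0.0786]
tool_rot: [-0.444, 0.55, 0.444, 0.55]
force: [-0.4, -0.2, 0.1]
finger_gap: 0.649
```

```bash
python3 - <<'E'
from h import *
plan((.5602,-.0735,.018),77.8)
I=snapshot('side');s=status.sense();p=s['tcp_pos'];r=R.from_quat(s['tool_rot']).as_matrix()
print('tcp px',[(proj('side',p+r[:,2]*d)-[245,215])*5 for d in(-.0275,0,.0275)])
for c in blobs(I,[0,190,60],[4,255,255],(295,285,330,325)): print(cv2.boundingRect(c))
cv2.imwrite('pics/k2.png',cv2.resize(I[215:335,245:385],None,fx=5,fy=5,interpolation=cv2.INTER_CUBIC)[:,:,::-1])
E
```

```text
t 4.35 tcp [ 0.5614 -0.0737  0.0786] yaw 77.81 q6 -1.69 F [-0.4 -0.2  0.1] gap 0.649
turn 0.0 then shift [60.6  1.2 -0.1] | shift before turn [60.6  1.2 -0.1]
tcp px [array([317.81711338, 431.97674361]), array([330.42824996, 363.67752375]), array([342.28754994, 299.45009015])]
(306, 297, 11, 13)
```

View pics/k2.png

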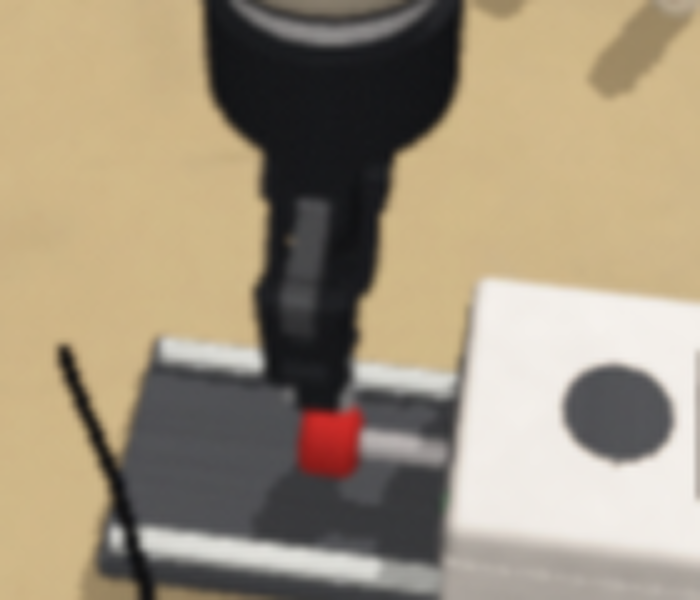

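The fingertips look about 15–20 mm higher than the TCP reading implies: the shut fingers seem to have sat on the knob. I'll check by touching the bare table with the fingers shut.

Call:
arm_command --series '[[[0, 40, 0, 0], [0, 40, 0, 0], [0, 40, 0, 0], [0, 0, 0, 0], [15, 0, 0, 0], [15, 0, 0, 0], [15, 0, 0, 0], [10, 0, 0, 0], [3, 0, 0, 0], [0, 0, 0, 0]]]' --jaw 0

```text
t: 5.4
tcp_pos: [0.4441, -0.0483, 0.0202]
tool_rot: [-0.444, 0.551, 0.445, 0.55]
force: [-0.5, -0.4, 0.9]
finger_gap: -0.004
```

Call:
arm_command --series '[[[4, 0, 0, 0], [4, 0, 0, 0], [3, 0, 0, 0], [3, 0, 0, 0], [0, 0, 0, 0]]]'

```text
t: 5.9
tcp_pos: [0.4442, -0.0484, 0.0067]
tool_rot: [-0.444, 0.55, 0.444, 0.55]
force: [0.4, 0.4, -0.1]
finger_gap: 0.0
```

```bash
python3 - <<'E'
from h import *
plan((.5602,-.0735,.018),77.8)
I=snapshot('side');s=status.sense();p=s['tcp_pos']
u=proj('side',p);print(u)
h=cv2.cvtColor(I,cv2.COLOR_RGB2HSV)
for du in(-6,-3,0,3,6):print(du,[int(h[r,int(round(u[0]))+du,2]) for r in range(int(u[1])-16,int(u[1])+12)])
E
```

```text
t 5.9 tcp [ 0.4442 -0.0484  0.0067] yaw 77.81 q6 -1.72 F [ 0.4  0.4 -0.1] gap 0.0
turn 0.0 then shift [ -11.4 -118.7   -0. ] | shift before turn [ -11.4 -118.7   -0. ]
[249.34361615 301.57708991]
-6 [24, 24, 24, 27, 30, 28, 23, 20, 20, 20, 21, 23, 44, 106, 168, 193, 198, 198, 198, 198, 198, 198, 199, 198, 199, 198, 195, 182]
-3 [24, 23, 21, 20, 20, 23, 21, 22, 21, 21, 21, 22, 29, 64, 132, 186, 198, 199, 199, 198, 198, 198, 198, 199, 199, 198, 198, 198]
0 [24, 23, 24, 25, 36, 49, 54, 49, 42, 34, 30, 27, 26, 53, 123, 184, 198, 198, 199, 199, 199, 199, 199, 199, 199, 198, 198, 198]
3 [59, 49, 50, 60, 72, 86, 95, 97, 99, 101, 105, 109, 116, 136, 168, 192, 198, 198, 198, 199, 199, 199, 198, 199, 198, 198, 199, 199]
6 [180, 179, 176, 172, 174, 171, 166, 163, 168, 173, 182, 191, 195, 198, 198, 198, 198, 199, 199, 199, 199, 199, 198, 199, 199, 199, 198, 199]
```

Call:
arm_command --series '[[[3, 0, 0, 0], [3, 0, 0, 0], [0, 0, 0, 0]]]'

```text
t: 6.25
tcp_pos: [0.4442, -0.0484, 0.0006]
tool_rot: [-0.444, 0.55, 0.444, 0.55]
force: [-0.3, 0.6, -0.5]
finger_gap: -0.001
```

Call:
arm_command --series '[[[2, 0, 0, 0], [2, 0, 0, 0], [0, 0, 0, 0]]]'

```text
t: 6.55
tcp_pos: [0.4442, -0.0484, -0.0033]
tool_rot: [-0.444, 0.55, 0.444, 0.55]
force: [-0.0, -0.5, -0.3]
finger_gap: 0.001
```

Call:
arm_command --series '[[[3, 0, 0, 0], [2, 0, 0, 0], [0, 0, 0, 0]]]'

```text
t: 6.85
tcp_pos: [0.4442, -0.0484, -0.0084]
tool_rot: [-0.444, 0.55, 0.444, 0.55]
force: [0.7, -0.5, 0.2]
finger_gap: -0.005
```

Call:
arm_command --series '[[[2, 0, 0, 0], [2, 0, 0, 0], [0, 0, 0, 0]]]'

```text
t: 7.15
tcp_pos: [0.4442, -0.0484, -0.0123]
tool_rot: [-0.444, 0.55, 0.444, 0.55]
force: [-0.6, -1.0, 0.2]
finger_gap: -0.002
```

Call:
arm_command --series '[[[2, 0, 0, 0], [1, 0, 0, 0], [0, 0, 0, 0]]]'

```text
t: 7.45
tcp_pos: [0.4443, -0.0484, -0.0152]
tool_rot: [-0.444, 0.55, 0.444, 0.55]
force: [-0.7, 0.6, -0.1]
finger_gap: 0.001
```

Call:
arm_command --series '[[[2, 0, 0, 0], [1, 0, 0, 0], [0, 0, 0, 0]]]'

```text
t: 7.75
tcp_pos: [0.4443, -0.0484, -0.0182]
tool_rot: [-0.444, 0.55, 0.444, 0.55]
force: [-0.7, -0.1, -0.0]
finger_gap: -0.0
```

Call:
arm_command --series '[[[1.5, 0, 0, 0], [1.5, 0, 0, 0], [0, 0, 0, 0]]]'

```text
t: 8.05
tcp_pos: [0.4444, -0.0484, -0.0205]
tool_rot: [-0.444, 0.55, 0.444, 0.55]
force: [-0.9, 0.5, 6.4]
finger_gap: 0.003
```

Call:
arm_command --series '[[[1.5, 0, 0, 0], [0, 0, 0, 0]]]'

```text
t: 8.25
tcp_pos: [0.4445, -0.0485, -0.0206]
tool_rot: [-0.445, 0.55, 0.444, 0.551]
force: [-2.5, 0.5, 22.4]
finger_gap: 0.002
```

```bash
python3 - <<'E'
from h import *
I=snapshot('side');s=status.sense();p=s['tcp_pos'].copy();p[2]=0
u=proj('side',p);print(u)
v=cv2.cvtColor(I,cv2.COLOR_RGB2HSV)[:,:,2]
c0=int(round(u[0]));r0=int(round(u[1]))
for r in range(r0-12,r0+9,2):print(r,[int(x) for x in v[r,c0-16:c0+17]])
E
```

```text
[249.84991389 303.56212813]
292 [99, 77, 75, 72, 63, 45, 28, 22, 21, 22, 23, 23, 24, 24, 25, 24, 23, 24, 30, 54, 103, 158, 185, 176, 125, 57, 36, 88, 156, 189, 197, 199, 200]
294 [92, 77, 75, 72, 59, 42, 31, 25, 24, 24, 24, 23, 24, 23, 23, 24, 23, 23, 25, 34, 70, 131, 178, 193, 179, 122, 51, 34, 90, 160, 193, 200, 200]
296 [79, 75, 75, 71, 56, 42, 37, 33, 29, 26, 25, 25, 24, 23, 21, 21, 23, 24, 32, 46, 63, 112, 168, 193, 191, 154, 88, 37, 59, 131, 180, 197, 200]
298 [75, 76, 75, 67, 52, 46, 55, 62, 61, 57, 44, 29, 23, 22, 21, 21, 26, 44, 69, 84, 79, 96, 147, 184, 196, 190, 153, 88, 38, 60, 132, 180, 198]
300 [75, 75, 73, 61, 44, 34, 37, 42, 44, 44, 35, 26, 22, 22, 21, 21, 28, 55, 90, 102, 90, 88, 135, 179, 197, 200, 191, 153, 88, 37, 60, 132, 181]
302 [70, 71, 67, 54, 38, 30, 26, 25, 21, 17, 18, 19, 21, 21, 21, 23, 25, 42, 80, 103, 99, 101, 148, 186, 198, 199, 199, 187, 135, 62, 25, 71, 151]
304 [71, 69, 62, 48, 35, 31, 30, 28, 25, 20, 20, 20, 21, 21, 21, 21, 22, 31, 60, 93, 111, 135, 174, 196, 200, 199, 200, 197, 180, 127, 57, 36, 89]
306 [74, 70, 61, 47, 34, 30, 29, 25, 24, 34, 46, 53, 53, 49, 44, 41, 37, 41, 69, 105, 138, 174, 194, 199, 199, 200, 200, 200, 197, 180, 122, 51, 33]
308 [173, 169, 158, 135, 110, 96, 93, 92, 101, 123, 135, 139, 139, 139, 137, 137, 134, 129, 138, 160, 182, 195, 199, 199, 199, 200, 199, 199, 199, 191, 153, 89, 34]
310 [155, 158, 158, 153, 149, 149, 148, 148, 149, 149, 149, 149, 149, 149, 149, 149, 149, 154, 168, 187, 197, 200, 200, 200, 200, 200, 199, 199, 199, 199, 191, 154, 89]
312 [149, 149, 149, 149, 149, 149, 149, 149, 149, 149, 149, 149, 148, 148, 150, 153, 166, 183, 195, 199, 200, 200, 200, 200, 200, 200, 200, 199, 200, 200, 199, 186, 133]
```

Call:
arm_command --series '[[[-30, 0, 0, 0], [-35, 0, 0, 0], [0, -40, 0, 0], [0, -40, 0, 0], [0, -40, 0, 0], [0, 0, 0, 0]]]' --jaw 60

```text
t: 8.9
tcp_pos: [0.5693, -0.0763, 0.0435]
tool_rot: [-0.448, 0.548, 0.441, 0.553]
force: [0.1, -0.3, -0.8]
finger_gap: 0.6
```

```bash
python3 -c "
from h import *
plan((.5602,-.0735,-.002),77.8)"
```

```text
t 8.9 tcp [ 0.5693 -0.0763  0.0435] yaw 77.8 q6 -1.69 F [ 0.1 -0.3 -0.8] gap 0.6
turn -0.0 then shift [45.4 10.   0.9] | shift before turn [45.4 10.   0.9]
```

Call:
arm_command --series '[[[0, 10, 1, 0], [0, 0, 0, 0], [25, 0, 0, 0], [15, 0, 0, 0], [7, 0, 0, 0], [0, 0, 0, 0]]]'

```text
t: 9.5
tcp_pos: [0.5499, -0.07, -0.0055]
tool_rot: [-0.443, 0.551, 0.445, 0.55]
force: [0.5, 0.4, -0.2]
finger_gap: 0.603
```

```bash
python3 - <<'E'
from h import *
plan((.5602,-.0735,-.003),77.8)
I=snapshot('side')
cv2.imwrite('pics/k3.png',cv2.resize(I[235:345,245:385],None,fx=5,fy=5,interpolation=cv2.INTER_CUBIC)[:,:,::-1])
E
```

```text
t 9.5 tcp [ 0.5499 -0.07   -0.0055] yaw 77.8 q6 -1.69 F [ 0.5  0.4 -0.2] gap 0.603
turn 0.0 then shift [ -2.6 -10.8  -1.2] | shift before turn [ -2.6 -10.8  -1.2]
```

View pics/k3.png

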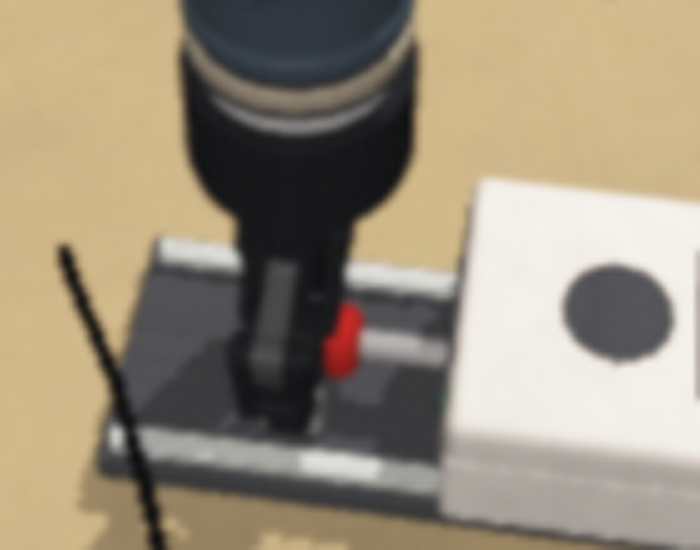

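The fingers straddle the knob's height properly now, but about 11 mm short in x. I'll correct that and close.

Call:
arm_command --series '[[[0, -6, 0, 0], [0, -5, -1, 0], [0, 0, 0, 0]]]'

```text
t: 9.85
tcp_pos: [0.5646, -0.0748, -0.0037]
tool_rot: [-0.445, 0.55, 0.443, 0.551]
force: [0.4, 0.2, 0.4]
finger_gap: 0.598
```

Call:
arm_command --series '[[[0, 0, 0, 0], [0, 0, 0, 0], [0, 0, 0, 0], [0, 0, 0, 0], [0, 0, 0, 0]]]' --jaw 0 --force 80

```text
t: 10.35
tcp_pos: [0.5626, -0.0743, -0.004]
tool_rot: [-0.444, 0.55, 0.444, 0.55]
force: [-1.7, -1.4, 6.2]
finger_gap: 0.269
```

Call:
arm_command --series '[[[0, 6, 0, 0], [0, 10, 0, 0], [0, 14, 0, 0], [0, 16, 0, 0], [0, 16, 0, 0], [0, 16, 0, 0], [0, 14, 0, 0], [0, 10, 0, 0], [0, 8, 0, 0], [0, 2, 0, 0]]]'

```text
t: 11.35
tcp_pos: [0.4599, -0.0525, -0.0039]
tool_rot: [-0.448, 0.548, 0.439, 0.553]
force: [10.2, 0.7, 0.1]
finger_gap: 0.269
```

Call:
arm_command --series '[[[0, 1, 0, 0], [0, 0, 0, 0], [0, 0, 0, 0], [0, 0, 0, 0]]]'

```text
t: 11.75
tcp_pos: [0.4587, -0.0522, -0.0039]
tool_rot: [-0.448, 0.548, 0.44, 0.553]
force: [8.1, -0.6, 1.7]
finger_gap: 0.272
```

Call:
arm_command --series '[[[0, 3, 0, 0], [0, 3, 0, 0], [0, 0, 0, 0], [0, 0, 0, 0], [0, 0, 0, 0]]]'

```text
t: 12.25
tcp_pos: [0.4555, -0.0516, -0.0039]
tool_rot: [-0.449, 0.547, 0.438, 0.554]
force: [12.3, -0.3, -1.8]
finger_gap: 0.273
```

Call:
arm_command --series '[[[0, 3, 0, 0], [0, 3, 0, 0], [0, 0, 0, 0], [0, 0, 0, 0], [0, 0, 0, 0]]]'

```text
t: 12.75
tcp_pos: [0.4558, -0.0518, -0.0038]
tool_rot: [-0.453, 0.544, 0.434, 0.557]
force: [21.8, 4.1, -8.0]
finger_gap: 0.27
```

```bash
python3 - <<'E'
from h import *
plan((.4517,-.0503,-.004),77.8)
I=snapshot('side')
for c in blobs(I,[0,190,60],[4,255,255],(235,275,330,325)):print(cv2.boundingRect(c))
print([proj('side',(.5602-d*.9774,-.0735+d*.2115,.032)) for d in(0,.1,.11)])
E
```

```text
t 12.75 tcp [ 0.4558 -0.0518 -0.0038] yaw 77.7 q6 -1.72 F [21.8  4.1 -8. ] gap 0.27
turn -0.002 then shift [0.  4.4 0.6] | shift before turn [0.  4.4 0.6]
[array([310.7883499 , 302.30085807]), array([257.51843202, 295.35583705]), array([252.27565113, 294.67231387])]
```

Hard stop reached (force rises, no travel). I'll relax, release and lift.

Call:
arm_command --series '[[[0, -5, 0, 0], [0, 0, 0, 0], [0, 0, 0, 0]]]'

```text
t: 13.1
tcp_pos: [0.4555, -0.0516, -0.0039]
tool_rot: [-0.45, 0.546, 0.438, 0.555]
force: [13.8, 0.5, -2.3]
finger_gap: 0.27
```

Call:
arm_command --series '[[[0, 0, 0, 0], [0, 0, 0, 0], [0, 0, 0, 0], [-20, 0, 0, 0], [-40, 0, 0, 0], [-50, 0, 0, 0], [-30, 0, 0, 0], [0, 0, 0, 0]]]' --jaw 60

```text
t: 13.9
tcp_pos: [0.4469, -0.0491, 0.1388]
tool_rot: [-0.446, 0.549, 0.442, 0.552]
force: [1.0, 0.1, -0.2]
finger_gap: 0.6
```

```bash
python3 - <<'E'
from h import *
plan((.5316,.3517,.11),11.3)
I=snapshot('side')
for c in blobs(I,[0,190,60],[4,255,255],(235,275,330,325)):print(cv2.boundingRect(c))
E
```

```text
t 13.9 tcp [ 0.4469 -0.0491  0.1388] yaw 77.81 q6 -1.72 F [ 1.   0.1 -0.2] gap 0.6
turn 1.161 then shift [ 28.4 376.6 161.4] | shift before turn [ 28.4   2.1 409.7]
(247, 289, 11, 12)
```

Call:
arm_command --series '[[[0, 0, 41, 0], [0, 0, 41, 0], [0, 0, 41, 0], [0, 0, 41, 0], [0, 0, 41, 0], [0, 0, 41, 0], [0, 0, 41, 0], [0, 0, 41, 0], [0, 0, 41, 0], [0, 0, 41, 0]]]' --jaw 50

```text
t: 14.95
tcp_pos: [0.5301, 0.3529, 0.1324]
tool_rot: [-0.444, 0.552, 0.445, 0.548]
force: [1.3, 0.5, -0.1]
finger_gap: 0.502
```

Call:
arm_command --series '[[[0, 0, 0, 0.145], [0, 0, 0, 0.145], [0, 0, 0, 0.145], [0, 0, 0, 0.145], [0, 0, 0, 0.145], [0, 0, 0, 0.145], [0, 0, 0, 0.145], [0, 0, 0, 0.146], [0, 0, 0, 0]]]'

```text
t: 15.85
tcp_pos: [0.5301, 0.3512, 0.1326]
tool_rot: [-0.07, 0.706, 0.069, 0.702]
force: [0.7, -0.4, -0.2]
finger_gap: 0.5
```

```bash
python3 - <<'E'
from h import *
plan((.5316,.3517,.002),11.3)
E
```

```text
t 15.85 tcp [0.5301 0.3512 0.1326] yaw 11.29 q6 0.21 F [ 0.7 -0.4 -0.2] gap 0.5
turn -0.0 then shift [130.6   0.3   2.3] | shift before turn [130.6   0.3   2.3]
```

Call:
arm_command --series '[[[30, 0, 2, 0], [40, 0, 0, 0], [30, 0, 0, 0], [20, 0, 0, 0], [7, 0, 0, 0], [0, 0, 0, 0], [0, 0, 0, 0]]]'

```text
t: 16.55
tcp_pos: [0.5343, 0.3527, 0.0088]
tool_rot: [-0.07, 0.703, 0.07, 0.704]
force: [0.2, -0.3, -0.3]
finger_gap: 0.496
```

Call:
arm_command --series '[[[0, 0, 0, 0], [0, 0, 0, 0], [0, 0, 0, 0], [0, 0, 0, 0], [0, 0, 0, 0]]]' --jaw 0 --force 40

```text
t: 17.05
tcp_pos: [0.5345, 0.3528, 0.0097]
tool_rot: [-0.069, 0.703, 0.07, 0.704]
force: [-0.7, -0.4, 6.2]
finger_gap: 0.175
```

Call:
arm_command --series '[[[-10, 0, 0, 0], [-15, 0, 0, 0], [-25, 0, 0, 0], [-30, 0, 0, 0], [0, -34, -12, 0], [0, -34, -12, 0], [0, -34, -12, 0], [0, -34, -12, 0], [0, -34, -12, 0], [0, -34, -12, 0]]]'

```text
t: 18.05
tcp_pos: [0.5034, 0.1371, 0.0896]
tool_rot: [-0.07, 0.703, 0.07, 0.704]
force: [0.8, -0.2, -0.3]
finger_gap: 0.18
```

Call:
arm_command --series '[[[25, 0, 0, 0], [25, 0, 0, 0], [20, 0, 0, 0], [5, 0, 0, 0], [0, 0, 0, 0], [0, 0, 0, 0]]]'

```text
t: 18.65
tcp_pos: [0.504, 0.1385, 0.0144]
tool_rot: [-0.07, 0.703, 0.07, 0.704]
force: [0.3, -0.0, -0.2]
finger_gap: 0.178
```

Call:
arm_command --series '[[[6, 0, 0, 0], [3, 0, 0, 0], [1, 0, 0, 0], [0, 0, 0, 0]]]'

```text
t: 19.05
tcp_pos: [0.5033, 0.1384, 0.0037]
tool_rot: [-0.07, 0.704, 0.07, 0.704]
force: [-0.3, -0.7, 1.5]
finger_gap: 0.173
```

Call:
arm_command --series '[[[1, 0, 0, 0], [0, 0, 0, 0]]]'

```text
t: 19.25
tcp_pos: [0.5033, 0.1384, 0.0037]
tool_rot: [-0.07, 0.703, 0.07, 0.704]
force: [-1.1, -0.7, 10.6]
finger_gap: 0.176
```

Call:
arm_command --series '[[[0, 0, 0, 0], [0, 0, 0, 0], [0, 0, 0, 0], [-20, 0, 0, 0], [-26, 0, 0, 0], [0, 0, -22, 0], [0, 0, -23, 0], [0, 0, 0, 0], [0, 0, 0, 0]]]' --jaw 40

```text
t: 20.15
tcp_pos: [0.4596, 0.1296, 0.0484]
tool_rot: [-0.069, 0.703, 0.069, 0.704]
force: [-0.0, -0.6, -0.0]
finger_gap: 0.401
```

Call:
arm_command --series '[[[0, 0, 0, 0], [0, 0, 0, 0], [0, 0, 0, 0], [15, 0, 0, 0], [18, 0, 0, 0], [0, 0, 0, 0], [0, 0, 0, 0]]]' --jaw 0

```text
t: 20.85
tcp_pos: [0.4591, 0.1296, 0.0152]
tool_rot: [-0.07, 0.704, 0.07, 0.703]
force: [-0.2, 0.2, -0.4]
finger_gap: -0.001
```

```bash
python3 - <<'E'
from h import *
plan((.5033,.1384,.0137),11.3)
I=snapshot('side')
for lo,hi in(([3,150,80],[16,255,255]),):
  for c in blobs(I,lo,hi,(240,170,340,290))[:3]:print(cv2.minAreaRect(c),cv2.contourArea(c))
b=.022
print(proj('side',(.5033,.1384,.044)),proj('side',(.5033,.1384,0)))
cv2.imwrite('pics/t1.png',cv2.resize(I[150:290,220:360],None,fx=4,fy=4,interpolation=cv2.INTER_CUBIC)[:,:,::-1])
E
```

```text
t 20.85 tcp [0.4591 0.1296 0.0152] yaw 11.29 q6 -0.16 F [-0.2  0.2 -0.4] gap -0.001
turn -0.0 then shift [ 1.5  0.  45.1] | shift before turn [ 1.5  0.  45.1]
((281.41912841796875, 223.99075317382812), (31.57110595703125, 7.416377067565918), 78.11134338378906) 179.5
[279.68328952 216.93043026] [280.86397671 230.47674584]
```

View pics/t1.png

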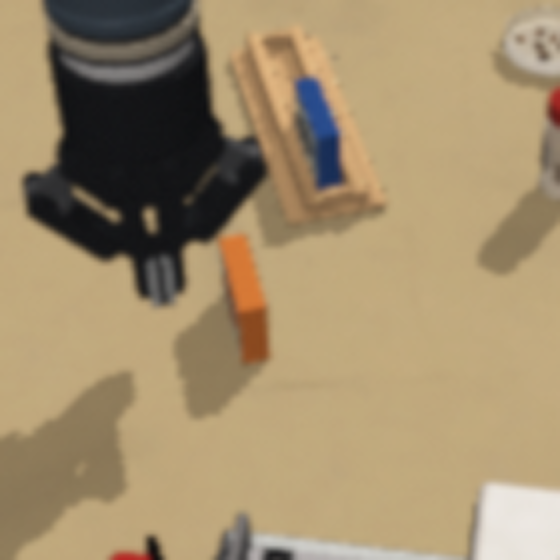

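The block stands on the open table (crop ~(245,300)), the blue block is still standing in the rail, and the shut fingers are on the robot side of the polished face. Next I'll push it over, away from the robot.

Call:
arm_command --series '[[[0, 0, 12, 0], [0, 0, 8, 0], [0, 0, 6, 0], [0, 0, 6, 0], [0, 0, 6, 0], [0, 0, 6, 0], [0, 0, 4, 0], [0, 0, 0, 0], [0, 0, 0, 0], [0, 0, 0, 0]]]'

```text
t: 21.9
tcp_pos: [0.5056, 0.1389, 0.0153]
tool_rot: [-0.07, 0.704, 0.07, 0.703]
force: [-0.1, -0.4, -0.1]
finger_gap: -0.001
```

```bash
python3 - <<'E'
from h import *
plan((.5033,.1384,.0137),11.3)
I=snapshot('side')
for c in blobs(I,[3,150,80],[16,255,255],(240,170,340,290))[:3]:print(cv2.minAreaRect(c),cv2.contourArea(c))
E
```

```text
t 21.9 tcp [0.5056 0.1389 0.0153] yaw 11.29 q6 -0.14 F [-0.1 -0.4 -0.1] gap -0.001
turn -0.0 then shift [ 1.6 -0.1 -2.4] | shift before turn [ 1.6 -0.1 -2.4]
((293.30657958984375, 233.1569366455078), (24.434627532958984, 12.729928016662598), 19.98310661315918) 69.5
((294.5, 223.5), (10.75174331665039, 5.0596442222595215), 71.56504821777344) 35.0
```

Call:
arm_command --series '[[[-35, 0, -5, 0], [-35, 0, 0, 0], [-20, -45, 0, 0], [0, -50, 0, 0], [0, -50, 0, 0], [0, -50, 0, 0], [0, -20, 0, 0], [0, 0, 0, 0]]]' --jaw 70

```text
t: 22.75
tcp_pos: [0.5443, -0.0763, 0.1055]
tool_rot: [-0.068, 0.703, 0.067, 0.704]
force: [0.0, 0.2, 0.5]
finger_gap: 0.701
```

```bash
python3 - <<'E'
from h import *
T=snapshot('top');S=snapshot('side')
cv2.imwrite('pics/T2.png',T[:,:,::-1]);cv2.imwrite('pics/S2.png',S[:,:,::-1])
print(proj('top',(.535,.145,.016)),proj('side',(.535,.145,.016)))
print(proj('top',(.5465,-.0704,.022)))
a=cv2.resize(T[180:280,280:380],None,fx=4,fy=4,interpolation=cv2.INTER_CUBIC)
b=cv2.resize(S[180:280,240:340],None,fx=4,fy=4,interpolation=cv2.INTER_CUBIC)
cv2.imwrite('pics/t2.png',np.hstack([a,b])[:,:,::-1])
E
```

```text
[329.45345356 233.80714683] [294.39047893 222.92014068]
[419.09859346 239.9375887 ]
```

View pics/t2.png

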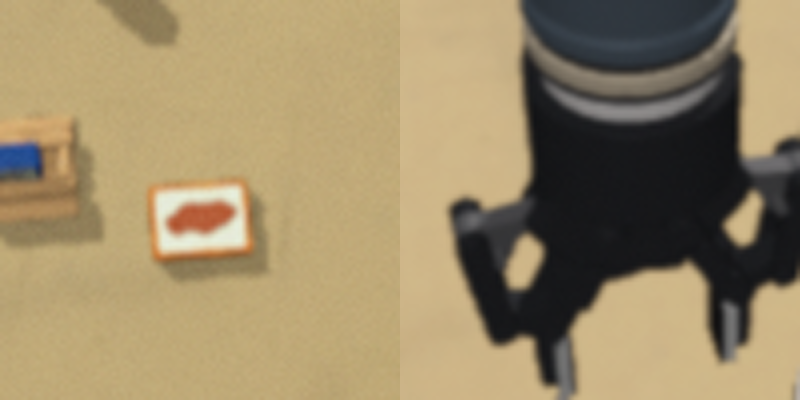

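The top view shows the block lying flat with the polished face (white, with sherd) up, at crop ~(200,220), i.e. pixel (330,235).

```bash
python3 - <<'E'
from h import *
T=cv2.cvtColor(cv2.imread('pics/T2.png'),cv2.COLOR_BGR2RGB)
h=cv2.cvtColor(T,cv2.COLOR_RGB2HSV)
m=(((h[:,:,1]<60)&(h[:,:,2]>170))|((h[:,:,1]>150)&(h[:,:,0]<16))).astype(np.uint8);k=np.zeros_like(m);k[220:250,312:350]=1;m*=k
c=max(cv2.findContours(m,cv2.RETR_EXTERNAL,cv2.CHAIN_APPROX_NONE)[0],key=cv2.contourArea)
r=cv2.minAreaRect(c);print(r)
q=np.array([plane('top',p,.016)[:2] for p in cv2.boxPoints(r)]);print(q,q.mean(0))
for i in range(4):
    d=q[i]-q[i-1];print(np.linalg.norm(d),np.degrees(np.arctan2(d[1],d[0])))
plan((*q.mean(0),.05),11.3)
E
```

```text
((329.5764465332031, 234.49411010742188), (14.41894245147705, 21.014841079711914), 85.60128784179688)
[[0.54552364 0.17299752]
 [0.55589212 0.12277111]
 [0.52131597 0.11624423]
 [0.51108248 0.16602241]] [0.53345355 0.14450882]
0.03514037707485363 11.448833361255987
0.05128545005258434 -78.3360014263813
0.03518679874040632 -169.3101582854605
0.05081920513175897 101.61711525601224
t 22.85 tcp [ 0.5425 -0.0728  0.1052] yaw 11.21 q6 -0.53 F [0.6 0.2 0.5] gap 0.698
turn -0.002 then shift [ 55.4 214.8  33.8] | shift before turn [ 55.4 214.9  33.5]
```

Call:
arm_command --series '[[[0, 43, 7, 0], [0, 43, 7, 0], [0, 43, 7, 0], [0, 43, 7, 0], [0, 43, 6, 0], [30, 0, 0, 0], [25, 0, 0, 0], [0, 0, 0, 0], [0, 0, 0, 0]]]' --jaw 72

```text
t: 23.75
tcp_pos: [0.5333, 0.1457, 0.0503]
tool_rot: [-0.07, 0.704, 0.07, 0.703]
force: [-0.3, -0.3, 0.4]
finger_gap: 0.721
```

```bash
python3 - <<'E'
from h import *
plan((.5335,.1445,-.019),11.4)
E
```

```text
t 23.75 tcp [0.5333 0.1457 0.0503] yaw 11.38 q6 -0.13 F [-0.3 -0.3  0.4] gap 0.721
turn -0.0 then shift [69.3 -1.2  0.1] | shift before turn [69.3 -1.2  0.1]
```

Call:
arm_command --series '[[[25, -1, 0, 0], [25, 0, 0, 0], [12, 0, 0, 0], [4, 0, 0, 0], [3, 0, 0, 0], [0, 0, 0, 0], [0, 0, 0, 0]]]'

```text
t: 24.45
tcp_pos: [0.5355, 0.1437, -0.0177]
tool_rot: [-0.07, 0.703, 0.069, 0.704]
force: [0.1, 0.5, 1.2]
finger_gap: 0.72
```

Call:
arm_command --series '[[[0, 0, 0, 0], [0, 0, 0, 0], [0, 0, 0, 0], [0, 0, 0, 0], [0, 0, 0, 0]]]' --jaw 0 --force 40

```text
t: 24.95
tcp_pos: [0.5354, 0.1437, -0.0177]
tool_rot: [-0.07, 0.703, 0.07, 0.704]
force: [0.1, 0.9, 6.2]
finger_gap: 0.503
```

Call:
arm_command --series '[[[-15, 0, 0, 0], [-25, 0, 0, 0], [-40, 0, 0, 0], [-20, 0, 0, 0], [0, 0, 0, 0], [0, 0, 0, 0]]]'

```text
t: 25.55
tcp_pos: [0.5347, 0.1437, 0.082]
tool_rot: [-0.07, 0.703, 0.07, 0.704]
force: [0.3, -0.5, -1.0]
finger_gap: 0.502
```

```bash
python3 - <<'E'
from h import *
plan((.5465,-.0702,.06),77.8)
T=snapshot('top')
cv2.imwrite('pics/T3.png',T[:,:,::-1])
cv2.imwrite('pics/t3.png',cv2.resize(T[160:290,370:470],None,fx=4.6,fy=4.6,interpolation=cv2.INTER_CUBIC)[:,:,::-1])
E
```

```text
t 25.55 tcp [0.5347 0.1437 0.082 ] yaw 11.29 q6 -0.14 F [ 0.3 -0.5 -1. ] gap 0.502
turn -1.161 then shift [  22.   -56.7 -206.5] | shift before turn [  22.  -212.   -30.3]
```

View pics/t3.png

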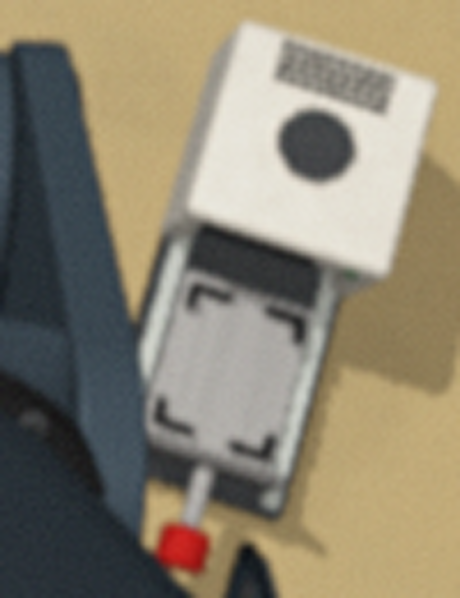

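The slide is out and the four corner strips are visible: (190,285), (307,316), (272,458) and (153,427) in the crop.

```bash
python3 - <<'E'
from h import *
cb=lambda x,y:(370+(x+.5)/4.6-.5,160+(y+.5)/4.6-.5)
q=np.array([plane('top',cb(*p),.028)[:2] for p in[(190,285),(307,316),(272,458),(153,427)]])
print(q,q.mean(0));d=q[0]+q[1]-q[2]-q[3];e=q[0]+q[3]-q[1]-q[2]
print(np.degrees(np.arctan2(d[1],d[0])),np.degrees(np.arctan2(-e[0],e[1])),np.linalg.norm(d)/2,np.linalg.norm(e)/2)
K=plane('top',cb(183,547),.04);print('knob',K)
E
```

```text
[[ 0.58752974 -0.04645473]
 [ 0.57880546 -0.10826952]
 [ 0.50292628 -0.09408818]
 [ 0.51104497 -0.03239683]] [ 0.54507661 -0.07030232]
-10.50009041209456 -7.765726945196479 0.07747939698229747 0.062324661854836365
knob [ 0.45196683 -0.04871758  0.04      ]
```

Call:
arm_command --series '[[[0, 0, 0, -0.145], [0, 0, 0, -0.145], [0, 0, 0, -0.145], [0, 0, 0, -0.145], [0, 0, 0, -0.145], [0, 0, 0, -0.145], [0, 0, 0, -0.145], [0, 0, 0, -0.146], [0, 0, 0, 0]]]'

```text
t: 26.5
tcp_pos: [0.5335, 0.1435, 0.0797]
tool_rot: [-0.443, 0.551, 0.445, 0.549]
force: [-0.2, 0.1, -0.5]
finger_gap: 0.502
```

Call:
arm_command --series '[[[0, -12, -41, 0], [0, -11, -41, 0], [0, -11, -41, 0], [0, -11, -41, 0], [0, -11, -41, 0], [0, 0, 0, 0], [0, 0, 0, 0]]]'

```text
t: 27.2
tcp_pos: [0.5454, -0.0694, 0.0805]
tool_rot: [-0.442, 0.552, 0.443, 0.551]
force: [-0.0, 0.2, -1.0]
finger_gap: 0.503
```

```bash
python3 - <<'E'
from h import *
plan((.5465,-.0702,.01),77.8)
E
```

```text
t 27.2 tcp [ 0.5454 -0.0694  0.0805] yaw 77.51 q6 -1.68 F [-0.   0.2 -1. ] gap 0.503
turn -0.005 then shift [70.4 -1.4 -0.6] | shift before turn [70.4 -1.4 -0.6]
```

Call:
arm_command --series '[[[25, -2, -1, 0], [25, 0, 0, 0], [15, 0, 0, 0], [5, 0, 0, 0], [0, 0, 0, 0], [0, 0, 0, 0]]]'

```text
t: 27.8
tcp_pos: [0.5482, -0.0692, 0.0118]
tool_rot: [-0.444, 0.55, 0.444, 0.55]
force: [0.3, -1.0, 0.1]
finger_gap: 0.502
```

Call:
arm_command --series '[[[2, 0, 0, 0], [1, 0, 0, 0], [1, 0, 0, 0], [0, 0, 0, 0]]]'

```text
t: 28.2
tcp_pos: [0.548, -0.0701, 0.0076]
tool_rot: [-0.444, 0.55, 0.444, 0.55]
force: [-0.2, -0.6, -0.9]
finger_gap: 0.502
```

Call:
arm_command --series '[[[1, 0, 0, 0], [1, 0, 0, 0], [1, 0, 0, 0], [0, 0, 0, 0]]]'

```text
t: 28.6
tcp_pos: [0.5479, -0.07, 0.0044]
tool_rot: [-0.444, 0.55, 0.444, 0.55]
force: [-0.1, 0.9, 0.0]
finger_gap: 0.504
```

Call:
arm_command --series '[[[1, 0, 0, 0], [0, 0, 0, 0]]]'

```text
t: 28.8
tcp_pos: [0.548, -0.07, 0.0043]
tool_rot: [-0.444, 0.55, 0.444, 0.55]
force: [-0.9, -0.2, 6.7]
finger_gap: 0.503
```

Contact came at exactly the expected height. I'll release, lift and check.

Call:
arm_command --series '[[[0, 0, 0, 0], [0, 0, 0, 0], [0, 0, 0, 0], [-15, 0, 0, 0], [-35, 0, 0, 0], [-50, 0, 0, 0], [0, 0, 50, 0], [0, 0, 50, 0], [0, 0, 50, 0], [0, 0, 30, 0]]]' --jaw 72

```text
t: 29.8
tcp_pos: [0.5862, 0.1092, 0.1035]
tool_rot: [-0.445, 0.55, 0.445, 0.55]
force: [0.4, -0.1, -0.1]
finger_gap: 0.721
```

```bash
python3 - <<'E'
from h import *
plan((.4537,-.0505,.06),77.8)
T=snapshot('top')
cv2.imwrite('pics/T4.png',T[:,:,::-1])
h=cv2.cvtColor(T,cv2.COLOR_RGB2HSV)
m=((h[:,:,1]>140)&(h[:,:,0]<16)&(h[:,:,2]>90)).astype(np.uint8);k=np.zeros_like(m);k[222:258,402:437]=1;m*=k
c=max(cv2.findContours(m,cv2.RETR_EXTERNAL,cv2.CHAIN_APPROX_NONE)[0],key=cv2.contourArea)
r=cv2.minAreaRect(c);print(r)
q=np.array([plane('top',p,.038)[:2] for p in cv2.boxPoints(r)]);print(q.mean(0))
for i in range(2):
    d=q[i]-q[i-1];print(np.linalg.norm(d),np.degrees(np.arctan2(d[1],d[0])))
cv2.imwrite('pics/t4.png',cv2.resize(T[160:290,370:470],None,fx=4.6,fy=4.6,interpolation=cv2.INTER_CUBIC)[:,:,::-1])
E
```

```text
t 29.8 tcp [0.5862 0.1092 0.1035] yaw 77.92 q6 -1.36 F [ 0.4 -0.1 -0.1] gap 0.721
turn 0.002 then shift [  43.3   95.8 -184.2] | shift before turn [  43.3   96.1 -184. ]Traceback (most recent call last):
  File "<stdin>", line 7, in <module>
ValueError: max() iterable argument is empty
```

```bash
python3 - <<'E'
from h import *
T=cv2.cvtColor(cv2.imread('pics/T4.png'),cv2.COLOR_BGR2RGB)
for X in((.5465,-.0702,.038),(.57,-.0755,.038),(.52,-.0645,.038),(.4527,-.05,.04)):
    u=proj('top',X);print(u,T[int(round(u[1])),int(round(u[0]))])
E
```

```text
[420.92259697 239.08690745] [47 56 65]
[423.73856216 229.57537841] [37 41 44]
[417.82363329 249.96745194] [52 63 70]
[409.96989652 278.26964109] [52 62 70]
```

Call:
arm_command --series '[[[0, 0, 45, 0], [0, 0, 45, 0], [0, 20, 40, 0], [0, 20, 30, 0], [0, 0, 0, 0]]]'

```text
t: 30.35
tcp_pos: [0.578, 0.275, 0.1028]
tool_rot: [-0.445, 0.549, 0.446, 0.549]
force: [-0.2, -0.6, -0.0]
finger_gap: 0.721
```

```bash
python3 - <<'E'
from h import *
plan((.4537,-.0505,.06),77.8)
T=snapshot('top')
cv2.imwrite('pics/T5.png',T[:,:,::-1])
for X in((.5465,-.0702,.038),(.57,-.0755,.038),(.52,-.0645,.038),(.4527,-.05,.04)):
    u=proj('top',X);print(u,T[int(round(u[1])),int(round(u[0]))])
cv2.imwrite('pics/t5.png',cv2.resize(T[160:290,370:470],None,fx=4.6,fy=4.6,interpolation=cv2.INTER_CUBIC)[:,:,::-1])
h=cv2.cvtColor(T,cv2.COLOR_RGB2HSV)
m=(((h[:,:,1]>140)&(h[:,:,0]<16)&(h[:,:,2]>90))|((h[:,:,1]<50)&(h[:,:,2]>185))).astype(np.uint8);k=np.zeros_like(m);k[222:258,402:437]=1;m*=k
c=max(cv2.findContours(m,cv2.RETR_EXTERNAL,cv2.CHAIN_APPROX_NONE)[0],key=cv2.contourArea)
r=cv2.minAreaRect(c);print(r)
q=np.array([plane('top',p,.038)[:2] for p in cv2.boxPoints(r)]);print(q.mean(0))
for i in range(2):
    d=q[i]-q[i-1];print(np.linalg.norm(d),np.degrees(np.arctan2(d[1],d[0])))
E
```

```text
t 30.35 tcp [0.578  0.275  0.1028] yaw 78.12 q6 -1.1 F [-0.2 -0.6 -0. ] gap 0.721
turn 0.006 then shift [  42.8   52.6 -344.4] | shift before turn [  42.8   54.5 -344.1]
[420.92259697 239.08690745] [192  99  61]
[423.73856216 229.57537841] [233 229 202]
[417.82363329 249.96745194] [218 166 114]
[409.96989652 278.26964109] [209  40  37]
((420.03118896484375, 238.50831604003906), (19.002620697021484, 26.474836349487305), 14.931416511535645)
[ 0.54786512 -0.06804657]
0.04382614254083643 82.12341668334359
0.06392781142578031 -10.85282510065072
```

View pics/t5.png

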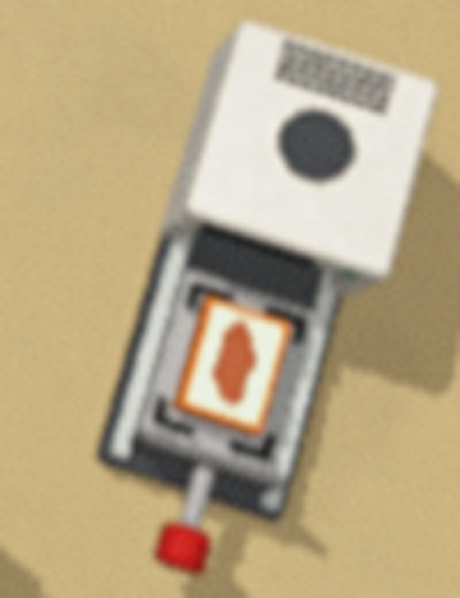

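The block sits flat inside the corner strips, face up. Its centre is about 3 mm from the measured nest centre. Now I'll go back to the knob.

Call:
arm_command --series '[[[0, 6, -43, 0.006], [0, 6, -43, 0], [0, 7, -43, 0], [0, 7, -43, 0], [0, 7, -43, 0], [0, 7, -43, 0], [0, 6, -43, 0], [0, 6, -43, 0], [0, 0, 0, 0], [0, 0, 0, 0]]]' --jaw 60 --force 80

```text
t: 31.4
tcp_pos: [0.4553, -0.0558, 0.1035]
tool_rot: [-0.441, 0.553, 0.441, 0.553]
force: [0.0, 0.6, 0.1]
finger_gap: 0.602
```

```bash
python3 - <<'E'
from h import *
plan((.4537,-.0505,-.004),77.8)
E
```

```text
t 31.4 tcp [ 0.4553 -0.0558  0.1035] yaw 77.2 q6 -1.71 F [0.  0.6 0.1] gap 0.602
turn -0.011 then shift [107.5   2.7   4.8] | shift before turn [107.5   2.7   4.8]
```

Call:
arm_command --series '[[[0, 1, 3, -0.01], [30, 0, 0, 0], [30, 0, 0, 0], [25, 0, 0, 0], [15, 0, 0, 0], [7, 0, 0, 0], [0, 0, 0, 0], [0, 0, 0, 0]]]'

```text
t: 32.2
tcp_pos: [0.4557, -0.05, -0.0032]
tool_rot: [-0.446, 0.549, 0.445, 0.549]
force: [-0.3, 0.2, 0.2]
finger_gap: 0.6
```

Call:
arm_command --series '[[[0, 0, 0, 0], [0, 0, 0, 0], [0, 0, 0, 0], [0, 0, 0, 0], [0, 0, 0, 0]]]' --jaw 0 --force 80

```text
t: 32.7
tcp_pos: [0.4557, -0.0514, -0.0024]
tool_rot: [-0.446, 0.549, 0.444, 0.55]
force: [-1.3, -2.2, 5.8]
finger_gap: 0.271
```

Call:
arm_command --series '[[[0, -3, 0, 0], [0, -4, 0, 0], [0, -4, 0, 0], [0, -5, 0, 0], [0, -6, 0, 0], [0, -8, 0, 0], [0, -8, 0, 0], [0, -8, 0, 0], [0, -8, 0, 0], [0, -8, 0, 0]]]'

```text
t: 33.7
tcp_pos: [0.5166, -0.0644, -0.0023]
tool_rot: [-0.446, 0.549, 0.445, 0.549]
force: [-3.0, -3.0, 5.0]
finger_gap: 0.273
```

Call:
arm_command --series '[[[0, -8, 0, 0], [0, -8, 0, 0], [0, -8, 0, 0], [0, -7, 0, 0], [0, -6, 0, 0], [0, -5, 0, 0], [0, -4, 0, 0], [0, -3, 0, 0], [0, -1, 0, 0], [0, 0, 0, 0]]]'

```text
t: 34.7
tcp_pos: [0.5575, -0.073, -0.0025]
tool_rot: [-0.442, 0.552, 0.45, 0.546]
force: [-14.7, -2.5, 16.4]
finger_gap: 0.272
```

Call:
arm_command --series '[[[0, -3, 0, 0], [0, -3, 0, 0], [0, 0, 0, 0], [0, 0, 0, 0], [0, 0, 0, 0]]]'

```text
t: 35.2
tcp_pos: [0.5628, -0.0741, -0.0025]
tool_rot: [-0.441, 0.553, 0.45, 0.545]
force: [-14.6, -2.5, 16.8]
finger_gap: 0.272
```

Call:
arm_command --series '[[[0, -2, 0, 0], [0, -2, 0, 0], [0, 0, 0, 0], [0, 0, 0, 0], [0, 0, 0, 0]]]'

```text
t: 35.7
tcp_pos: [0.5625, -0.0741, -0.0026]
tool_rot: [-0.439, 0.554, 0.452, 0.543]
force: [-20.5, -3.0, 20.7]
finger_gap: 0.269
```

Hard stop at the same TCP as before the pull. I'll relax, release and retreat.

Call:
arm_command --series '[[[0, 3, 0, 0], [0, 0, 0, 0], [0, 0, 0, 0]]]'

```text
t: 36.0
tcp_pos: [0.5627, -0.0741, -0.0026]
tool_rot: [-0.441, 0.553, 0.45, 0.545]
force: [-16.1, -2.3, 18.0]
finger_gap: 0.269
```

Call:
arm_command --series '[[[0, 0, 0, 0], [0, 0, 0, 0], [0, 0, 0, 0], [-20, 0, 0, 0], [-40, 0, 0, 0], [-50, 0, 0, 0], [-20, 0, 0, 0], [0, 0, 50, 0], [0, 0, 50, 0], [0, 0, 50, 0]]]' --jaw 60

```text
t: 37.0
tcp_pos: [0.6038, 0.0727, 0.127]
tool_rot: [-0.445, 0.549, 0.444, 0.55]
force: [0.8, 0.7, -0.2]
finger_gap: 0.602
```

Call:
arm_command --series '[[[0, 0, 50, 0], [0, 0, 50, 0], [0, 0, 50, 0], [0, 0, 40, 0], [0, 0, 0, 0], [0, 0, 0, 0]]]'

```text
t: 37.6
tcp_pos: [0.6419, 0.2587, 0.1259]
tool_rot: [-0.446, 0.549, 0.446, 0.549]
force: [-0.5, -0.3, 0.5]
finger_gap: 0.602
```

```bash
python3 - <<'E'
from h import *
T=snapshot('top');S=snapshot('side');s=status.sense();print(s['t'],s['tcp_pos'],s['force'])
for n,I,bx in(('top',T,(395,215,445,295)),('side',S,(235,275,335,325))):
  for c in blobs(I,[0,190,60],[4,255,255],bx):r=cv2.minAreaRect(c);print(n,r[0],cv2.boundingRect(c))
for n,I,bx in(('top',T,(220,200,305,245)),('side',S,(275,145,320,210))):
  for c in blobs(I,[105,120,60],[125,255,255],bx):print('blue',n,cv2.minAreaRect(c)[0])
a=cv2.resize(T[140:290,230:470],None,fx=2.6,fy=2.6);b=cv2.resize(S[265:350,260:410],(624,200+10))
cv2.imwrite('pics/fin.png',np.vstack([a,b[:, :a.shape[1]]])[:,:,::-1])
E
```

```text
37.7 [0.64179006 0.25646201 0.12601922] [ 0.4095771  -0.6276566   0.21877308]
top (421.82354736328125, 234.20591735839844) (417, 230, 11, 10)
side (311.0, 302.5) (306, 296, 11, 14)
blue side (299.98712158203125, 182.14590454101562)
```

View pics/fin.png

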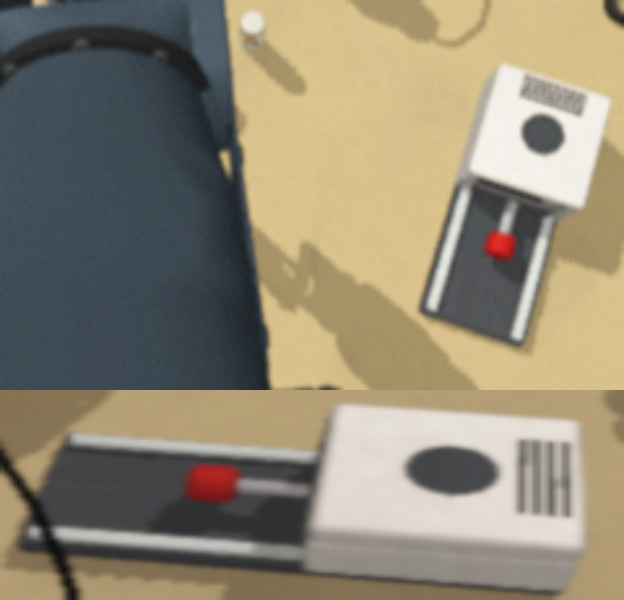

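The slide is home: the knob pixels match the starting ones in both views. The blue block hasn't moved either (side (300.0,182.1), the same as at the start). The arm is clear, so I'll hand in.

```bash
python3 -c "
from station import ticket
print(ticket.sign_off())"
```

```text
the job is handed in; nothing more can be done
None
```

I pulled the slide out to its stop and laid the amber block in the nest, polished face up. I then pushed the slide home and handed the job in at about 38 s of the 72 s allowed. The hand-in reports no verdict.

- **How it went:** I stood the amber block on the open table and tipped it over to get the polished face up. Then I gripped it across its 44 mm side and placed it in the nest.
- **Knob grip:** my first attempt failed. Touching the bare table showed the TCP reading sits about 20 mm below the real fingertips; with that corrected, every later contact height matched.
- **Block in the nest:** with the slide out, the picture showed the block between the corner strips, face up. Its centre was about 3 mm from the measured nest centre (limit 10 mm).
- **Slide home:** both ends were felt as hard stops. At the end the knob was back within 0.1 pixel of its starting position in both views.
- **Blue block:** it had not moved in the side view.
- **Not confirmed:** the block can't be seen under the head, so nothing shows directly that it stayed centred during the push. I did not measure the vials or the dish afterwards; the arm passed well above their height. In the last top view the arm hid the rail, so blue was checked from the side only.
- **Disagreement:** the nest corners measured from above gave a yaw of about −8° to −10.5°, against −12° for the analyser. I used −12°, and the block sat without touching the strips.

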